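# Put the studio's roller press into the green gear

## Task

Put the roller press into the gear marked by the green disc: move the black-balled shift lever sideways along the neutral slot of its H-shaped gate, then fully forward, away from the robot, into the slot that ends at the green disc. Do not put it into any other gear on the way, and let go of the lever.

Things in the scene. Friction and masses are not known exactly. Their poses are not given: they have to be found in the camera images.
- press: fixed roller press: teal gearbox 170 mm square, gate plate on top 143 mm above table; cream frame behind, 150 mm high. Origin on the table under the H gate's centre; +x forward (away from the operator, along the gear slots), +y left along the neutral slot. Neutral slot at x = 0, gear slots at y = +23 and -23 mm, all 20 mm wide; plate and rounded tongues between slots block the shaft
- lever_ball (a point): centre of the black 40 mm ball on the shift lever (10 mm shaft, free to tilt both ways, pivot at press x 0, y 0, z 20 mm, 190 mm below the ball). Ball in the press frame, mm: starts within 15 of (0, 0, 210); in line with a gear slot (0, +-35, 207); home in a forward gear (49, +-33, 201), at a stop; play about 8. Stays where left; 1 to 3 N moves it; free space around
- green_marker: green disc, 24 mm in diameter and 4 mm thick, fixed on the gate plate just beyond the forward end of one gear slot: at x = 56 mm and y = +33 or -33 mm in the press frame. It marks the gear wanted. Origin at the centre of its underside
- orange_marker: orange disc of the same size, at the forward end of the other gear slot: the wrong gear. Origin at the centre of its underside

How it is judged:
By the outcome, as a careful person would: the job done as asked, in the order asked, and still so for the second after the job is handed in, with the robot touching nothing.
It also fails if it takes over 32 s, if anything falls off the work surface, if the arm or the gripper's body presses on something with over 40 N, if the wrist force passes 120 N, or if a joint passes its speed limit or range.

## Robot

A 7-joint arm with a two-finger parallel gripper is mounted at the origin on the work surface. World frame = base frame: x ahead of the robot, y to its left, z up, the work surface at z = 0. Lengths are in m, angles in degrees, forces in N, time in s.
With the tool pointing down it reaches from about 0.425 to 0.875 m from the base axis. Payload 4.7 kg.
Tool frame: the origin (TCP) lies on the front face of the gripper's body, between the roots of the fingers; the fingertips stand 70 mm ahead of it and the grasp point (between the pads) lies 51 mm ahead of it; z points along the fingers, y is the direction in which the jaws open and shut (so a half turn about z gives the same grasp; the last joint's range is limited). The gripper opens to 87 mm and grips with 3 to 60 N. Pads are 19 mm wide; open, the fingers measure 117 mm over their backs; the gripper's body (75 mm by 190 mm) begins 51 mm behind the grasp point.
Start: joints at [65.552, 18.392, -4.016, 83.108, 1.295, 78.541, -3.26], TCP at [0.277, -0.588, 0.292] pointing down, gripper open.
Joint ranges: [-163.93, 163.93], [-17.29, 119.83], [-79.2, 71.16], [3.27, 140.29], [-89.18, 269.18], [5.43, 117.66], [-154.24, 154.24]. Speed limits (degrees/s): [147.25, 147.25, 180, 180, 180, 180, 180].

## Interface

Orientations are given as [roll, pitch, yaw] about the fixed x, y, z axes, in that order (R = Rz(yaw) Ry(pitch) Rx(roll)).
In Python, from cell import env gives the robot as it stands.
- The arm moves only by the tool drive_tool, never from a script. Its argument "commands" is a list of rows, each a list of 7 numbers: the shift along the tool's x, y, z in cm, then the turn, a rotation vector about the tool's x, y, z in degrees, then the opening, from 0 (shut) to 1 (fully open). In form: [[tx, ty, tz, rx, ry, rz, hand], ...]. A call has 1 to 20 rows; each row shifts and turns the commanded pose from where the row before left it, along the tool's axes as they then stand; what a row does not reach is not made up. A row lasts 1/12 s, in which the tool goes at most 41.7 mm and 7.16 degrees, less where a joint would pass 70% of its speed; a pose out of reach is approached as far as the arm can. A call is refused whole if a number of a shift passes 4.17 or a number of a turn 7.16, either way. A call with a gripper value outside its range is refused whole. The fingers move at their own pace and stop on an object; "force" is the grip in N (left out, the last holds). Time passes only in rows, so rows that do not move let the fingers close. It gives the time, the measured TCP pose, the force and the opening at its end, in the units of the state.
- env.get_obs(): the state, without advancing time (a new reading comes with each control period).
- env.read_camera(name): name is "scene" or "top"; returns a dict with "img" (400x640x3 uint8, blue, green, red), "mtx" (3x3 intrinsics, pixels), "k1" (the pictures are not rectified: a ray, as slopes to the right and down, at radius r is drawn at 1 + k1 r^2 times it, then the intrinsics apply), "pose" (4x4, takes a point from camera to world coordinates). Camera axes: x right, y down, z forward; pixel columns grow to the right and rows downward; lengths in m; the calibration is good to about 2 mm. A picture is of the moment at which its call begins. There is no depth.
- env.sign_off(): hands the job in, once; it reports no verdict.
The state is a dict: "time_s": time; "qpos": joint angles; "joint_velocities": joint speeds; "effort": joint torques, N m; "tool_pos": TCP position; "tool_rot": TCP orientation; "force": force on the tool from outside, world axes, zero at the start; "wrist_torque": the same for the moment, N m; "grip_width": finger opening in m.
Only numpy, scipy, OpenCV 4.12 (cv2) and the standard library are available. Lean on these libraries where they do the work, as an engineer would, in place of code of your own. Each camera call takes 0.05 s, during which the arm holds its last target.

## Working session

There is one attempt and no reset: what is moved stays moved. The work goes in short steps, Python scripts to look and compute and a tool call to move; the robot and the scene stay as the last step left them, time stands still between calls to the robot, and variables do not carry over. Pictures are saved under pics/ and viewed, and the job is handed in when it is done.

Besides the shell and the picture viewer there is one more tool, called in YAML: its name, and indented under it one key for each argument. drive_tool: Moves the arm, as the interface text tells. Its arguments: {"type":"object","properties":{"commands":{"type":"array"},"force":{"type":"number"}},"required":["commands"]}

```bash
mkdir -p pics
python3 - <<'E'
from cell import env
import cv2,pickle
o=env.get_obs();print({k:o[k] for k in('time_s','tool_pos','tool_rot','force','grip_width')})
for n in("scene","top"):
    c=env.read_camera(n);cv2.imwrite(f"pics/{n}0.png",c["img"]);pickle.dump(c,open(f"{n}0.pkl","wb"));print(n,c["mtx"],c["k1"],c["pose"])
E
```

```text
{'time_s': 0.0, 'tool_pos': array([ 0.27710143, -0.58749766,  0.29115408]), 'tool_rot': array([-1.79888480e+02,  6.44380887e-03,  2.52579859e+01]), 'force': array([-0.21982356,  0.7525587 , -0.30404139]), 'grip_width': 0.08700201732853323}
scene [[492.83363608   0.         320.22220731]
 [  0.         492.83363608 210.63140143]
 [  0.           0.           1.        ]] -0.1042938384859612 [[ 0.66833006  0.60399494 -0.4341947   0.85023506]
 [ 0.74384323 -0.54709881  0.38390122 -0.21775385]
 [-0.00567301 -0.57954551 -0.81492013  0.67716523]
 [ 0.          0.          0.          1.        ]]
top [[485.78767057   0.         324.56773535]
 [  0.         485.78767057 201.00648599]
 [  0.           0.           1.        ]] -0.042381782636191204 [[ 0.02147934 -0.98235549  0.18578568  0.47749844]
 [-0.99956982 -0.02481293 -0.0156364   0.05288346]
 [ 0.01997039 -0.1853699  -0.98246587  0.79333533]
 [ 0.          0.          0.          1.        ]]
```

View pics/scene0.png

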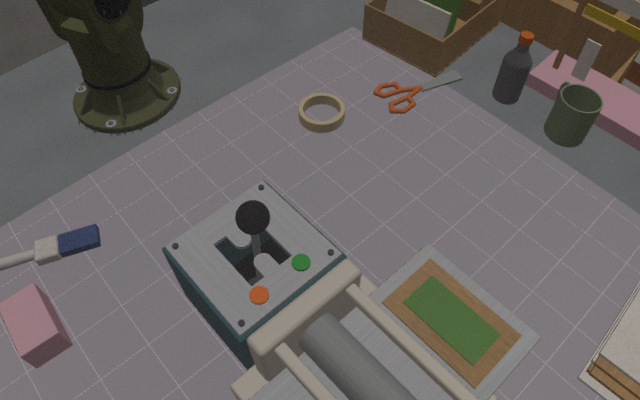

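View pics/top0.png

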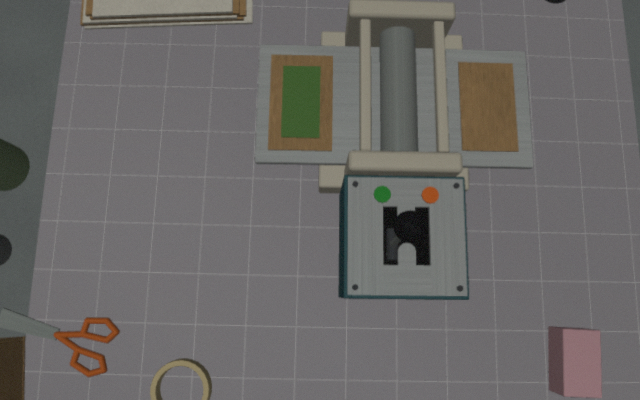

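In the scene view the green disc is at about (301,262), the orange at (259,295) and the ball at (253,217). In the top view green is at (382,194), orange at (430,195) and the ball near (410,226). Green is on the left (+y).

```bash
cat > h.py <<'E'
import numpy as np,cv2,pickle
def ray(c,uv):
    k=np.array([c["k1"],0,0,0,0.]);p=cv2.undistortPoints(np.array([[uv]],float),c["mtx"],k)[0,0]
    d=c["pose"][:3,:3]@np.array([p[0],p[1],1]);return c["pose"][:3,3],d/np.linalg.norm(d)
def plane(c,uv,z):
    o,d=ray(c,uv);return o+d*(z-o[2])/d[2]
def tri(a,b):
    (o1,d1),(o2,d2)=a,b
    s=np.linalg.lstsq(np.c_[d1,-d2],o2-o1,rcond=None)[0]
    p,q=o1+s[0]*d1,o2+s[1]*d2;return (p+q)/2,np.linalg.norm(p-q)
def blob(m,near=None,rad=None,amin=20):
    n,l,s,c=cv2.connectedComponentsWithStats(m.astype(np.uint8))
    return [(c[i].round(1),s[i,4],s[i,2:4]) for i in range(1,n) if s[i,4]>=amin and (near is None or np.hypot(*(c[i]-near))<rad)]
E
python3 - <<'E'
from h import *
for n,gn,on,bn in(("scene",(301,262),(259,295),(253,217)),("top",(382,194),(430,195),(410,226))):
    c=pickle.load(open(n+"0.pkl","rb"));im=c["img"];h=cv2.cvtColor(im,cv2.COLOR_BGR2HSV)
    g=(h[...,0]>45)&(h[...,0]<75)&(h[...,1]>120)&(h[...,2]>60); o=(h[...,0]>4)&(h[...,0]<18)&(h[...,1]>150)&(h[...,2]>120)
    for nm,m,nr in(("g",g,gn),("o",o,on)):
        for b in blob(m,nr,12): print(n,nm,b,plane(c,b[0],.147).round(4))
    x,y=bn; sub=im[y-60:y+80,x-70:x+70]; cv2.imwrite(f"pics/{n}0z.png",cv2.resize(cv2.convertScaleAbs(sub,alpha=1.6,beta=20),None,fx=4,fy=4,interpolation=cv2.INTER_CUBIC))
E
```

```text
scene g (array([300.4, 261.8]), np.int32(216), array([18, 16], dtype=int32)) [ 0.6089 -0.0377  0.147 ]
scene o (array([258.6, 294.6]), np.int32(267), array([20, 18], dtype=int32)) [ 0.6095 -0.1035  0.147 ]
top g (array([381.8, 193.7]), np.int32(191), array([16, 16], dtype=int32)) [ 0.6118 -0.0351  0.147 ]
top o (array([429.8, 194.6]), np.int32(199), array([16, 16], dtype=int32)) [ 0.6123 -0.101   0.147 ]
```

Run:
```python
from h import *
c={n:pickle.load(open(n+"0.pkl","rb")) for n in("scene","top")}
for n,(x,y) in(("scene",(253,217)),("top",(410,226))):
    v=c[n]["img"].max(2); 
    for t in(30,40,50): print(n,t,blob(v<t,(x,y),40))
    print(v[y-25:y+26:3,x-30:x+31:3])
```

```text
scene 30 []
scene 40 [(array([254.2, 224.2]), np.int32(269), array([32, 27], dtype=int32)), (array([271.2, 249.9]), np.int32(163), array([23, 24], dtype=int32))]
scene 50 [(array([252.2, 217.5]), np.int32(889), array([33, 34], dtype=int32)), (array([273. , 249.6]), np.int32(375), array([29, 30], dtype=int32))]
[[127 120 122 117 120 119 121 127 130 132 129 127 132 130 130 128 132 129
  100 120 125]
 [122 128 120 120 120 123 128 126 128 129 134 132 126 131 131 129 127 130
  131  95 122]
 [121 121 125 119 122 128 130 129 128 129 129 133 130 128 133 131 132 130
  128 130  87]
 [122 119 121 128 128 131 130 127  67  44  46  51  85 131 129 131 128 131
  129 130 129]
 [121 126 127 124 131 129  86  42  39  47  38  42  38  46 129 128 132 133
  129 129 128]
 [132 128 130 128 129 105  39  42  44  45  42  40  43  43  42 131 129 131
  134 130 130]
 [130 127 130 129 128  45  39  40  42  47  47  44  41  44  45  81 129 130
  131 134 130]
 [127 128 128 131 109  42  41  43  38  38  42  46  38  42  42  49 132 131
  129 131 128]
 [129 128 131 131  80  41  45  44  43  41  45  39  42  43  40  35 128 129
  
[... 1776 characters left out ...]
2  42  39  17  20  22  18  29  28  22  20  25  20  21  37 120
  118 116 120]
 [121  57  26  47  50  16  20  10  24  25  24  30  25  25  23  20  38 122
  119 119 119]
 [120  62  32  48  55  39  19  21  14  18  21  19  15  27  15  21  39 119
  119 116 119]
 [121  61  29  49  51  54  26  20  21  26  18  22  18  24  17  22  29 117
  121 119 122]
 [120  61  35  49  59  54  51  25  21  12  25  20  27  16  19  20  32 116
  119 117 120]
 [122  57  32  49  58  49  37  33  92  99  75  25  25  10  15  21  35 119
  118 116 122]
 [122  61  36  48  53  50  43 118 120 122 119  96  25  11  14  18  26 116
  118 120 125]
 [122  61  26  47  52  48  98 121 122 125 117 113  33  14  28  12  33 118
  120 121 123]]
```

Run:
```python
from h import *
c={n:pickle.load(open(n+"0.pkl","rb")) for n in("scene","top")}
for uv in((252.5,217),(253,217.5)):
    p=plane(c["scene"],uv,.210);print(p)
    q=c["top"]; w=cv2.projectPoints(p.reshape(1,1,3),cv2.Rodrigues(q["pose"][:3,:3].T)[0],-q["pose"][:3,:3].T@q["pose"][:3,3],q["mtx"],np.array([q["k1"],0,0,0,0.]))[0];print("in top",w, "tri",tri(ray(c["scene"],uv),ray(q,(409.5,228))))
O=np.array([.5546,-.0697]);
th=np.arctan2(.0005,.0659);print(np.degrees(th));R=np.array([[np.cos(th),-np.sin(th)],[np.sin(th),np.cos(th)]])
print((p[:2]-O)@R)
```

```text
[ 0.55548868 -0.06173787  0.21      ]
in top [[[410.65210394 229.28716981]]] tri (array([ 0.55640956, -0.06109682,  0.21047432]), np.float64(0.0020150970780855077))
[ 0.55643798 -0.06173544  0.21      ]
in top [[[410.64183833 228.5116251 ]]] tri (array([ 0.55667095, -0.06103173,  0.20964544]), np.float64(0.0014763919172453232))
0.4347092573105217
[0.00189836 0.00795038]
```

View pics/top0z.png

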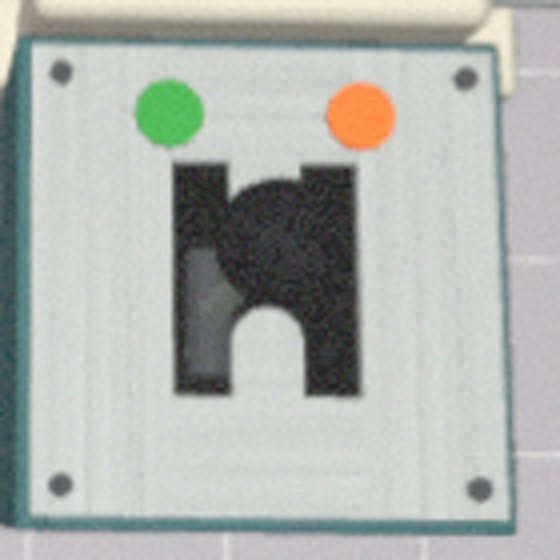

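View pics/scene0z.png

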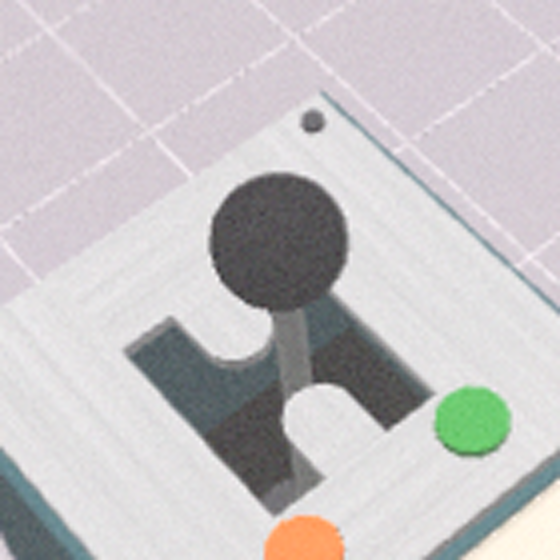

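drive_tool:
  commands:
    - [0, 0, -1, 0, 0, 6.2, 1]
    - [0, 0, -1, 0, 0, 6.2, 1]
    - [0, 0, -1, 0, 0, 6.2, 1]
    - [0, 0, -1, 0, 0, 6.2, 1]
    - [0, 0, 0, 0, 0, 0, 1]
  force: 10

```text
time_s: 0.52
tool_pos: [0.2776, -0.5884, 0.3341]
tool_rot: [179.8, -0.1, 0.3]
force: [0.6, -0.1, 0.1]
grip_width: 0.0867
```

drive_tool:
  commands:
    - [1.85, -3.5, 0, 0, 0, 0, 1]
    - [1.85, -3.5, 0, 0, 0, 0, 1]
    - [1.85, -3.5, 0, 0, 0, 0, 1]
    - [1.85, -3.5, 0, 0, 0, 0, 1]
    - [1.85, -3.5, 0, 0, 0, 0, 1]
    - [1.85, -3.5, 0, 0, 0, 0, 1]
    - [1.85, -3.5, 0, 0, 0, 0, 1]
    - [1.85, -3.5, 0, 0, 0, 0, 1]
    - [1.85, -3.5, 0, 0, 0, 0, 1]
    - [1.85, -3.5, 0, 0, 0, 0, 1]
    - [1.85, -3.5, 0, 0, 0, 0, 1]
    - [1.85, -3.5, 0, 0, 0, 0, 1]
    - [1.85, -3.5, 0, 0, 0, 0, 1]
    - [1.85, -3.5, 0, 0, 0, 0, 1]
    - [0, 0, 0, 0, 0, 0, 1]
    - [0, 0, 0, 0, 0, 0, 1]

```text
time_s: 1.85
tool_pos: [0.5328, -0.0927, 0.3314]
tool_rot: [-179.9, 0.1, 1.0]
force: [-0.2, -1.3, -0.7]
grip_width: 0.087
```

drive_tool:
  commands:
    - [1.2, -1.55, 0, 0, 0, 0, 1]
    - [1.1, -1.55, 0, 0, 0, 0, 1]
    - [0, 0, 0, 0, 0, 0, 1]
    - [0, 0, 0, 0, 0, 0, 1]

```text
time_s: 2.18
tool_pos: [0.5548, -0.0654, 0.3315]
tool_rot: [180.0, 0.1, 0.5]
force: [-0.8, -1.2, 0.1]
grip_width: 0.0871
```

Run:
```python
from cell import env
import cv2
o=env.get_obs();print({k:o[k] for k in('time_s','tool_pos','tool_rot','force','grip_width','qpos')})
c=env.read_camera("scene");cv2.imwrite("pics/scene1.png",c["img"])
```

```text
{'time_s': 2.1833, 'tool_pos': array([ 0.55477744, -0.06538822,  0.33148876]), 'tool_rot': array([1.79980462e+02, 8.38605866e-02, 5.42072306e-01]), 'force': array([-0.79362367, -1.16990513,  0.05681331]), 'grip_width': 0.08713785889423888, 'qpos': array([ 28.74405691,   7.92839034, -27.29038135,  92.12303818,
         3.69509875,  80.92340884, -88.36961687])}
```

View pics/scene1.png

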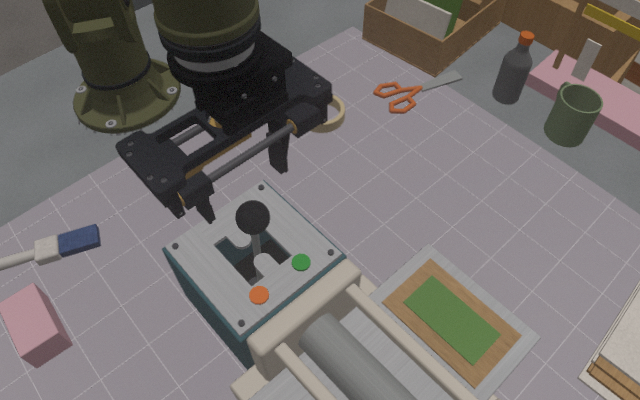

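The open jaws straddle the ball's line, with the fingers at about (205,205) and (278,160) and the ball untouched at (253,217). Next I descend and grip.

drive_tool:
  commands:
    - [0.1, -0.2, 1.75, 0, 0, 0, 1]
    - [0, -0.1, 1.75, 0, 0, 0, 1]
    - [0, 0, 1.75, 0, 0, 0, 1]
    - [0, 0, 1.75, 0, 0, 0, 1]
    - [0, 0, 0, 0, 0, 0, 1]
    - [0, 0, 0, 0, 0, 0, 1]

```text
time_s: 2.73
tool_pos: [0.5551, -0.0634, 0.2615]
tool_rot: [180.0, 0.1, 0.4]
force: [-0.3, 0.2, 0.5]
grip_width: 0.087
```

drive_tool:
  commands:
    - [0, 0, 0, 0, 0, 0, 0.3]
    - [0, 0, 0, 0, 0, 0, 0.3]
    - [0, 0, 0, 0, 0, 0, 0.3]
    - [0, 0, 0, 0, 0, 0, 0.3]
    - [0, 0, 0, 0, 0, 0, 0.3]
    - [0, 0, 0, 0, 0, 0, 0.3]
    - [0, 0, 0, 0, 0, 0, 0.3]
    - [0, 0, 0, 0, 0, 0, 0.3]
  force: 10

```text
time_s: 3.4
tool_pos: [0.5561, -0.0616, 0.2623]
tool_rot: [180.0, 0.0, 0.5]
force: [0.3, 0.2, -0.5]
grip_width: 0.0415
```

Run:
```python
from cell import env
import cv2
o=env.get_obs();print({k:o[k] for k in('time_s','tool_pos','tool_rot','force','grip_width')})
for n in("scene","top"):
    c=env.read_camera(n);cv2.imwrite(f"pics/{n}2.png",c["img"])
```

```text
{'time_s': 3.4, 'tool_pos': array([ 0.55614258, -0.06161119,  0.26226145]), 'tool_rot': array([1.79994862e+02, 5.48547143e-04, 4.65392394e-01]), 'force': array([ 0.25854722,  0.18662113, -0.52487335]), 'grip_width': 0.04148314904754482}
```

View pics/scene2.png

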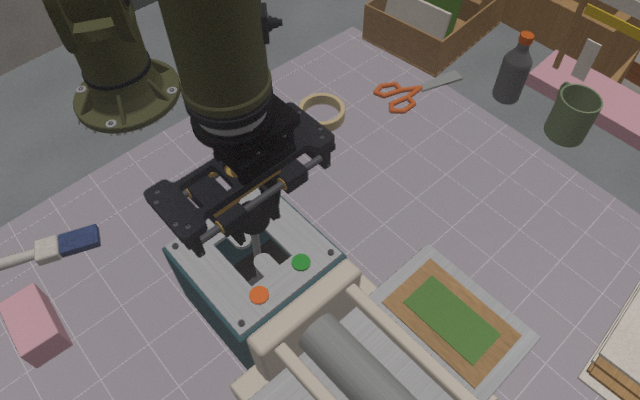

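drive_tool:
  commands:
    - [-0.05, -0.55, 0.05, 0, 0, 0, 0.3]
    - [-0.05, -0.55, 0.05, 0, 0, 0, 0.3]
    - [0, -0.55, 0.05, 0, 0, 0, 0.3]
    - [0, -0.55, 0.1, 0, 0, 0, 0.3]
    - [0, -0.5, 0.05, 0, 0, 0, 0.3]
    - [0, 0, 0, 0, 0, 0, 0.3]
    - [0, 0, 0, 0, 0, 0, 0.3]
    - [0, 0, 0, 0, 0, 0, 0.3]
  force: 10

```text
time_s: 4.17
tool_pos: [0.5551, -0.0337, 0.2594]
tool_rot: [-179.9, -0.0, 0.5]
force: [0.5, 0.9, 2.4]
grip_width: 0.0395
```

Run:
```python
from cell import env
import cv2
o=env.get_obs();print({k:o[k] for k in('time_s','tool_pos','tool_rot','force','grip_width')})
for n in("scene","top"):
    c=env.read_camera(n);im=c["img"]
    if n=="scene": im=cv2.resize(im[150:310,150:360],None,fx=3,fy=3,interpolation=cv2.INTER_CUBIC)
    cv2.imwrite(f"pics/{n}3.png",im)
```

```text
{'time_s': 4.1667, 'tool_pos': array([ 0.5550998 , -0.03369275,  0.25941983]), 'tool_rot': array([-1.79927923e+02, -2.66912533e-02,  4.97148844e-01]), 'force': array([0.52080968, 0.87505395, 2.43735163]), 'grip_width': 0.03949942027065592}
```

View pics/scene3.png

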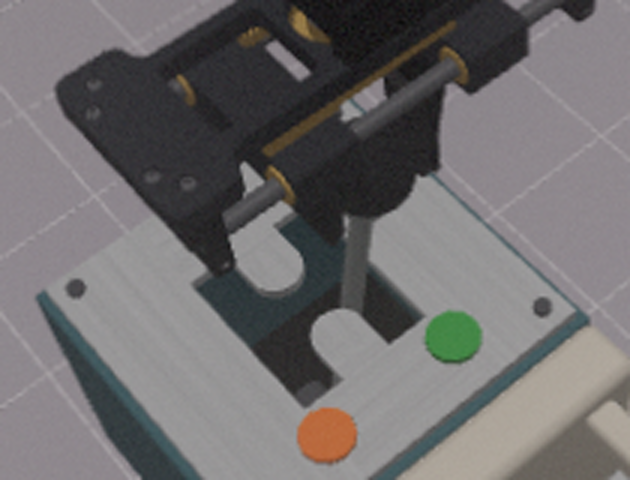

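The shaft stands in the green side's slot line in the close-up, at about (355,260). Next I push it forward.

drive_tool:
  commands:
    - [0.8, 0.03, 0.02, 0, 0, 0, 0.3]
    - [0.8, 0.03, 0.06, 0, 0, 0, 0.3]
    - [0.8, 0.04, 0.1, 0, 0, 0, 0.3]
    - [0.8, 0.05, 0.13, 0, 0, 0, 0.3]
    - [0.8, 0.05, 0.17, 0, 0, 0, 0.3]
    - [0, 0, 0, 0, 0, 0, 0.3]
    - [0, 0, 0, 0, 0, 0, 0.3]

```text
time_s: 4.85
tool_pos: [0.5964, -0.0358, 0.2544]
tool_rot: [-179.9, -0.1, 0.5]
force: [2.4, 3.3, 5.0]
grip_width: 0.0394
```

drive_tool:
  commands:
    - [0.4, 0.03, 0.1, 0, 0, 0, 0.3]
    - [0.4, 0.03, 0.12, 0, 0, 0, 0.3]
    - [0.3, 0, 0.1, 0, 0, 0, 0.3]
    - [0, 0, 0, 0, 0, 0, 0.3]
    - [0, 0, 0, 0, 0, 0, 0.3]
    - [0, 0, 0, 0, 0, 0, 0.3]

```text
time_s: 5.35
tool_pos: [0.6057, -0.0364, 0.2518]
tool_rot: [-180.0, 0.1, 0.5]
force: [-4.0, 2.5, 9.1]
grip_width: 0.0393
```

Run:
```python
from cell import env
import cv2
o=env.get_obs();print({k:o[k] for k in('time_s','tool_pos','tool_rot','force','grip_width')})
for n in("scene",):
    c=env.read_camera(n);im=c["img"]
    if n=="scene": im=cv2.resize(im[150:310,150:360],None,fx=3,fy=3,interpolation=cv2.INTER_CUBIC)
    cv2.imwrite(f"pics/{n}4.png",im)
```

```text
{'time_s': 5.35, 'tool_pos': array([ 0.60567254, -0.03640255,  0.25177426]), 'tool_rot': array([-1.79990485e+02,  8.15565430e-02,  4.80199362e-01]), 'force': array([-4.01481376,  2.50344966,  9.07267036]), 'grip_width': 0.039338391169369415}
```

View pics/scene4.png

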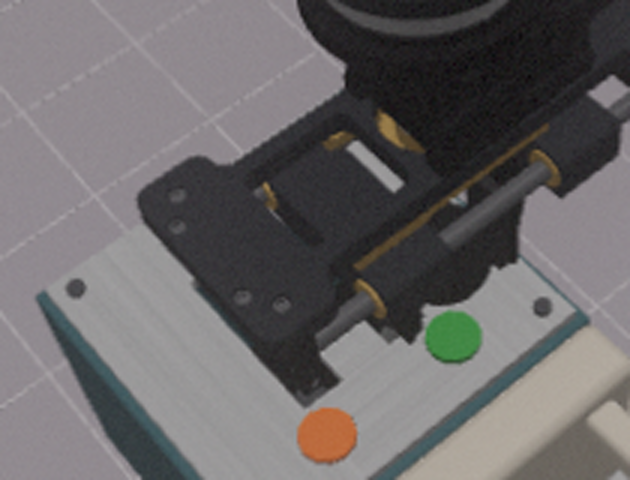

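drive_tool:
  commands:
    - [0.2, 0, 0, 0, 0, 0, 0.3]
    - [0.2, 0, 0, 0, 0, 0, 0.3]
    - [0, 0, 0, 0, 0, 0, 0.3]
    - [0, 0, 0, 0, 0, 0, 0.3]

```text
time_s: 5.73
tool_pos: [0.6075, -0.0364, 0.2512]
tool_rot: [180.0, 0.4, 0.5]
force: [-10.6, 2.9, 11.7]
grip_width: 0.0393
```

drive_tool:
  commands:
    - [0, 0, 0, 0, 0, 0, 1]
    - [0, 0, 0, 0, 0, 0, 1]
    - [0, 0, 0, 0, 0, 0, 1]
    - [0, 0, 0, 0, 0, 0, 1]
    - [0, 0, 0, 0, 0, 0, 1]
    - [0, 0, 0, 0, 0, 0, 1]
    - [0, 0, -1, 0, 0, 0, 1]
    - [0, 0, -2, 0, 0, 0, 1]
    - [0, 0, -2, 0, 0, 0, 1]
    - [0, 0, -3, 0, 0, 0, 1]
    - [-3, 0, -2, 0, 0, 0, 1]
    - [-3.5, 0, 0, 0, 0, 0, 1]
    - [-3.5, 0, 0, 0, 0, 0, 1]
    - [-3.5, 0, 0, 0, 0, 0, 1]
    - [0, 0, 0, 0, 0, 0, 1]
    - [0, 0, 0, 0, 0, 0, 1]

```text
time_s: 7.07
tool_pos: [0.474, -0.038, 0.3527]
tool_rot: [179.9, -0.1, 0.4]
force: [-0.0, -0.3, -0.4]
grip_width: 0.0869
```

Run:
```python
from h import *
from cell import env
o=env.get_obs();print({k:o[k] for k in('time_s','tool_pos','force','grip_width')})
cs={}
for n in("scene","top"):
    c=env.read_camera(n);cs[n]=c;im=c["img"]
    pickle.dump(c,open(n+"5.pkl","wb"))
    s=im[150:310,170:380] if n=="scene" else im[140:300,310:520]
    cv2.imwrite(f"pics/{n}5.png",cv2.resize(s,None,fx=3,fy=3,interpolation=cv2.INTER_CUBIC))
# expected image of the ball at home
O=np.array([.5546,-.0697,0]);t=np.radians(.43);R=np.array([[np.cos(t),-np.sin(t),0],[np.sin(t),np.cos(t),0],[0,0,1]])
P=O+R@np.array([.049,.033,.201])
for n,q in cs.items(): print(n,cv2.projectPoints(P.reshape(1,1,3),cv2.Rodrigues(q["pose"][:3,:3].T)[0],-q["pose"][:3,:3].T@q["pose"][:3,3],q["mtx"],np.array([q["k1"],0,0,0,0.]))[0].ravel())
```

```text
{'time_s': 7.0667, 'tool_pos': array([ 0.4739641 , -0.03800632,  0.35267597]), 'force': array([-0.04601131, -0.323941  , -0.44285138]), 'grip_width': 0.08694546935661847}
scene [296.372058   234.68857364]
top [388.61501498 191.71206298]
```

View pics/scene5.png

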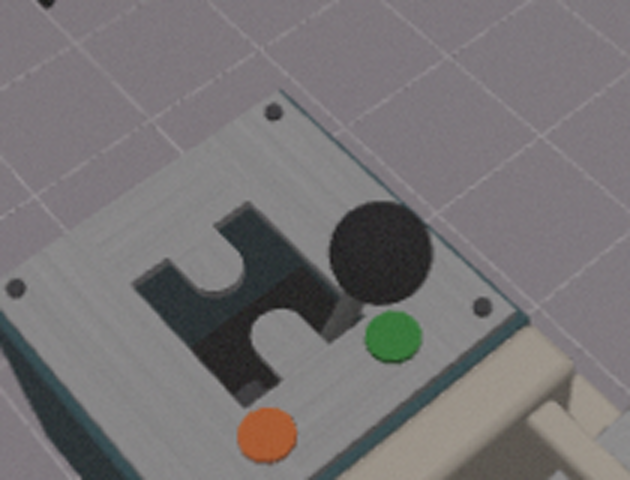

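View pics/top5.png

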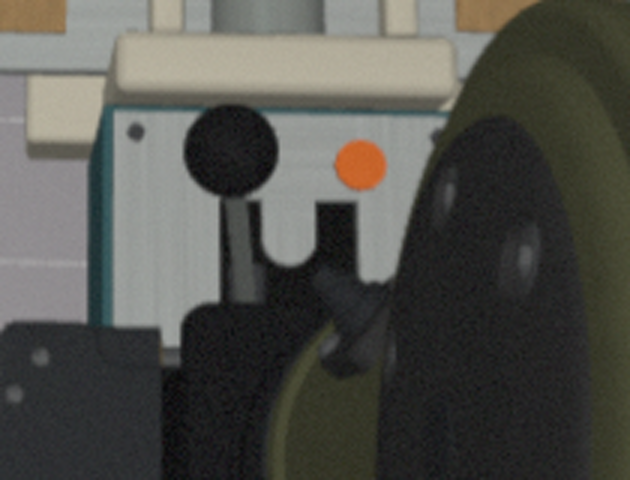

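The scene view shows the ball at (297,234) and the top view at (387,190). A ball fully home should appear at (296,235) and (389,192). The shaft is at the forward end of the green slot and the gripper is clear.

Run:
```python
from cell import env
print(env.sign_off())
```

```text
the job is handed in; nothing more can be done
None
```

The lever is home in the gear marked by the green disc, and the gripper has let go and backed clear. I handed the job in at about 7 s of the 32 s allowed.

I gripped the ball lightly, moved it left along the neutral slot until the shaft lined up with the green slot, then pushed it fully forward. At the stop the reaction rose to about 11 N while the ball hardly moved further. I then opened the jaws, lifted off and backed away.

**Last checks:** the ball appeared within about 2 px (roughly 3 mm) of the calculated home position in both cameras. The force on the tool was near zero after release. None of these checks failed or disagreed; sign-off itself reports no verdict.

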